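Set the shakers in the rack by height

TASK

Get the pizza counter ready for service: stand the four steel shakers in the cups of the rack in order of height, with the tall flour shaker (white lid) in the cup next to the wooden dough board, where it is used, and going down to the shortest at the far end. Each should stand upright on the floor of its own cup; they are full, so keep them upright all the time, and do not knock over the pepper mill.

Things in the scene. Friction and masses are not known exactly. Their poses are not given: they have to be found in the camera images.
- shaker_white_c (a point): filled steel shaker with a fine-holed white lid; the tallest: a plain upright cylinder 62 mm across, 136 mm tall (the top 22 mm is the lid, as wide as the body but for a slightly smaller disc in its uppermost 6 mm). The point is its centre, half-way up; z points up along the cylinder. Loose, standing on the counter, 0.08 to 0.5 kg.
- shaker_yellow_c (a point): filled steel shaker with a yellow lid; second tallest: a plain upright cylinder 56 mm across, 110 mm tall (the top 22 mm is the lid, as wide as the body but for a slightly smaller disc in its uppermost 6 mm). The point is its centre, half-way up; z points up along the cylinder. Loose, standing on the counter, 0.08 to 0.5 kg.
- shaker_green_c (a point): filled steel shaker with a green lid; second shortest: a plain upright cylinder 50 mm across, 86 mm tall (the top 22 mm is the lid, as wide as the body but for a slightly smaller disc in its uppermost 6 mm). The point is its centre, half-way up; z points up along the cylinder. Loose, standing on the counter, 0.08 to 0.5 kg.
- shaker_red_c (a point): filled steel shaker with a red lid; the shortest: a plain upright cylinder 44 mm across, 62 mm tall (the top 22 mm is the lid, as wide as the body but for a slightly smaller disc in its uppermost 6 mm). The point is its centre, half-way up; z points up along the cylinder. Loose, standing on the counter, 0.08 to 0.5 kg.
- cup_a: one of the four equal round black cups in a row on the fixed low steel rack; an end cup (the row runs a, b, c, d, about 100 mm apart). Open at the top, 80 mm across inside, 87 mm outside, 14 mm tall, floor 3 mm thick. Its origin is the centre of its underside, 24 mm above the counter; z is up, y runs along the row from d towards a, x across the row. Fixed.
- cup_b: one of the four equal round black cups in a row on the fixed low steel rack; the cup next to cup_a (the row runs a, b, c, d, about 100 mm apart). Open at the top, 80 mm across inside, 87 mm outside, 14 mm tall, floor 3 mm thick. Its origin is the centre of its underside, 24 mm above the counter; z is up, y runs along the row from d towards a, x across the row. Fixed.
- cup_c: one of the four equal round black cups in a row on the fixed low steel rack; the cup next to cup_d (the row runs a, b, c, d, about 100 mm apart). Open at the top, 80 mm across inside, 87 mm outside, 14 mm tall, floor 3 mm thick. Its origin is the centre of its underside, 24 mm above the counter; z is up, y runs along the row from d towards a, x across the row. Fixed.
- cup_d: one of the four equal round black cups in a row on the fixed low steel rack; the other end cup (the row runs a, b, c, d, about 100 mm apart). Open at the top, 80 mm across inside, 87 mm outside, 14 mm tall, floor 3 mm thick. Its origin is the centre of its underside, 24 mm above the counter; z is up, y runs along the row from d towards a, x across the row. Fixed.
- board_edge (a point): pale wooden dough board, 260 x 200 x 18 mm, with a rolling pin and a scraper lying on it (56 mm tall over all), standing beyond one end of the rack, next to either cup_a or cup_d; a steel pan of tomatoes, 67 mm tall, stands beyond the other end. The point lies on its top, at the middle of its 200 mm edge that faces the robot; the board reaches 135 mm from it along x (away from the robot), 100 mm to either side along y. Fixed.
- mill_c (a point): slim dark wooden pepper mill, 42 mm across the foot, 118 mm tall, standing loose among the shakers; the point is half-way up its axis, z up. Not to be handled.

How it is judged (in metres and radians):
At the end, for the whole second after the job is handed in: The shakers stand in the four cups by height, tallest (white lid) in the end cup next to the dough board, then yellow, green and red: each centre within 22 mm of its cup's centre, base on the cup's floor (height within -6 / +5 mm), upright within 0.12 rad, and at rest (below 0.02 m/s) (((horizontal distance between board_edge and cup_a below 0.3 m and horizontal distance between shaker_white_c and cup_a below 0.022 m and z of shaker_white_c in the frame of cup_a between 0.065 and 0.076 m and horizontal distance between shaker_yellow_c and cup_b below 0.022 m and z of shaker_yellow_c in the frame of cup_b between 0.052 and 0.063 m and horizontal distance between shaker_green_c and cup_c below 0.022 m and z of shaker_green_c in the frame of cup_c between 0.04 and 0.051 m and horizontal distance between shaker_red_c and cup_d below 0.022 m and z of shaker_red_c in the frame of cup_d between 0.028 and 0.039 m) or (horizontal distance between board_edge and cup_d below 0.3 m and horizontal distance between shaker_white_c and cup_d below 0.022 m and z of shaker_white_c in the frame of cup_d between 0.065 and 0.076 m and horizontal distance between shaker_yellow_c and cup_c below 0.022 m and z of shaker_yellow_c in the frame of cup_c between 0.052 and 0.063 m and horizontal distance between shaker_green_c and cup_b below 0.022 m and z of shaker_green_c in the frame of cup_b between 0.04 and 0.051 m and horizontal distance between shaker_red_c and cup_a below 0.022 m and z of shaker_red_c in the frame of cup_a between 0.028 and 0.039 m)) and angle between each of shaker_white_c, shaker_yellow_c, shaker_green_c, shaker_red_c's own z axis and vertical below 0.12 rad and linear speed of each of shaker_white, shaker_yellow, shaker_green, shaker_red below 0.02 m/s); the robot touches nothing.
It fails at once if the shaker with the white lid is tipped by more than 40 degrees (angle between shaker_white_c's own z axis and vertical above 0.7 rad).
It fails at once if the shaker with the yellow lid is tipped by more than 40 degrees (angle between shaker_yellow_c's own z axis and vertical above 0.7 rad).
It fails at once if the shaker with the green lid is tipped by more than 40 degrees (angle between shaker_green_c's own z axis and vertical above 0.7 rad).
It fails at once if the shaker with the red lid is tipped by more than 40 degrees (angle between shaker_red_c's own z axis and vertical above 0.7 rad).
It fails at once if the pepper mill is knocked over (angle between mill_c's own z axis and vertical above 0.6 rad).
It also fails if it takes over 120 s, if anything falls off the work surface, if the arm or the gripper's body presses on something with over 40 N, if the wrist force passes 120 N, or if a joint passes its speed limit or range.

ROBOT

A 6-joint arm with a two-finger parallel gripper is mounted at the origin on the work surface. World frame = base frame: x ahead of the robot, y to its left, z up, the work surface at z = 0. Lengths are in m, angles in degrees, forces in N, time in s.
With the tool pointing down it reaches from about 0.3 to 0.75 m from the base axis. Payload 8.5 kg.
Tool frame: the origin (TCP) lies midway between the tips of the shut fingers; the grasp point (between the pads) lies 19 mm behind it; z points along the fingers, y is the direction in which the jaws open and shut (so a half turn about z gives the same grasp; the last joint's range is limited). The gripper opens to 85 mm and grips with 20 to 120 N. Pads are 22 mm wide; open, the fingers measure 114 mm over their backs; the gripper's body (76 mm by 85 mm) begins 54 mm behind the grasp point. The pads swing forward as they close: fully open they stand 13 mm farther back than shut.
Start: joints at [57.966, 21.807, 74.336, -0, 83.858, -12.336], TCP at [0.185, 0.518, 0.231] pointing down, gripper open.
Joint ranges: [-178.18, 178.18], [-50.72, 133.34], [12.68, 142.11], [-81.47, 261.47], [9.98, 163.14], [-165.26, 165.26]. Speed limits (degrees/s): [136.94, 136.94, 180, 180, 180, 180].

INTERFACE

Orientations are given as a 3x3 rotation matrix whose columns are the frame's x, y, z axes.
In Python, from rig import env, viewer, ticket gives the robot as it stands. The module is installed in compiled form; this text tells all that it offers.
- The arm moves only by the shell command python3 -m pendant 'ROWS' [FORCE]. ROWS is JSON, a list of rows, each a list of 3 entries, a list of its own where there are three numbers: the shift along the world's x, y, z in mm, then the turn about the world's z in rad, then the opening, from -1 (shut) to 1 (fully open). A call has 1 to 12 rows; each row shifts and turns the pose as measured when the row begins; what a row does not reach is not made up. A row lasts 1/8 s, in which the tool goes at most 62.5 mm and 10.7 degrees, less where a joint would pass 70% of its speed; a pose out of reach is approached as far as the arm can. A call with a gripper value outside its range is refused whole. The fingers move at their own pace and stop on an object; FORCE is the grip in N (left out, the last holds). Time passes only in rows, so rows that do not move let the fingers close. It gives the time, the measured TCP pose, the force and the opening at its end, in the units of the state.
- env.observe(): the state, without advancing time (a new reading comes with each control period).
- viewer.get_image(name): name is "scene" or "top" or "wrist"; returns (picture, depth): 400x640x3 uint8, red, green, blue; 400x640 float32, m along the optical axis (not along the pixel's ray), 0 where there is no reading.
- viewer.camera_params(name): a dict with "fx", "fy", "cx", "cy" (pixels), "rvec" (rotation vector, rad) and "tvec" (3), from world to camera coordinates, as OpenCV has them; the wrist camera has in their place "T_tool_cam" (4x4, takes a point from camera to tool coordinates, whose origin is the TCP and whose axes are the flange's). Camera axes: x right, y down, z forward; pixel columns grow to the right and rows downward; lengths in m; the calibration is good to about 2 mm. A picture is of the moment at which its call begins: read the wrist's pose just before it. camera_params takes no time and is no camera call.
- ticket.close_job(): hands the job in, once; it reports no verdict.
The state is a dict: "time_s": time; "q": joint angles; "qvel": joint speeds; "joint_efforts": joint torques, N m; "position": TCP position; "tool_rot": TCP orientation; "ft_force": force on the tool from outside, world axes, zero at the start; "wrist_torque": the same for the moment, N m; "grip_width": finger opening in m.
Only numpy, scipy, OpenCV 4.12 (cv2) and the standard library are available. Lean on these libraries where they do the work, as an engineer would, in place of code of your own. Each camera call takes 0.05 s, during which the arm holds its last target. There are 200 camera calls.

## Working session

There is one attempt and no reset: what is moved stays moved. The work goes in short steps, Python scripts to look and compute and a shell command to move; the robot and the scene stay as the last step left them, time stands still between calls to the robot, and variables do not carry over. Pictures are saved under pics/ and viewed, about 12 in all and at most 16, crops included, and the job is handed in when it is done.

```bash
mkdir -p pics
cat > h.py <<'E'
import numpy as np, cv2
from rig import env, viewer, ticket
def grab(n):
    s=env.observe(); im,d=viewer.get_image(n); p=viewer.camera_params(n)
    if n=="wrist":
        T=np.eye(4);T[:3,:3]=s["tool_rot"];T[:3,3]=s["position"];M=T@np.array(p["T_tool_cam"])
    else:
        R=cv2.Rodrigues(np.array(p["rvec"],float))[0];M=np.eye(4);M[:3,:3]=R.T;M[:3,3]=-R.T@np.array(p["tvec"]).ravel()
    v,u=np.mgrid[:400,:640]
    P=np.stack([(u-p["cx"])/p["fx"]*d,(v-p["cy"])/p["fy"]*d,d],-1)@M[:3,:3].T+M[:3,3]
    P[d==0]=np.nan
    return im,d,P
def save(im,f): cv2.imwrite("pics/"+f,im[:,:,::-1])
E
python3 - <<'E'
from h import *
for n in("top","scene"):
    im,d,P=grab(n);save(im,n+"0.png");np.save(n+"0.npy",P)
s=env.observe();print(s["time_s"],s["position"],s["tool_rot"],s["grip_width"])
E
```

```text
0.1 [0.18526693 0.51758859 0.23078201] [[-9.41464258e-01  3.37112123e-01 -6.83478524e-04]
 [ 3.37112710e-01  9.41463637e-01 -1.11428843e-03]
 [ 2.67830040e-04 -1.27947202e-03 -9.99999146e-01]] 0.08506973287207006
```

View pics/top0.png

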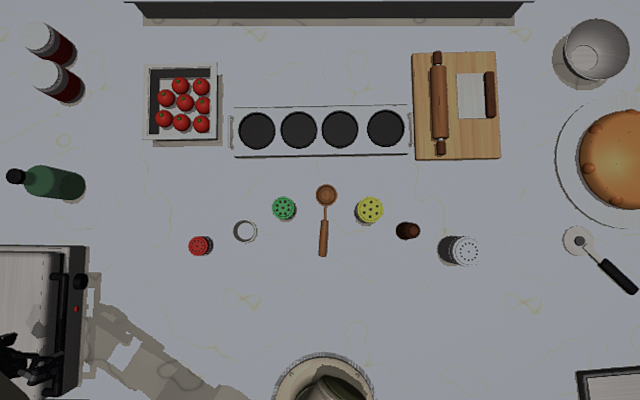

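View pics/scene0.png

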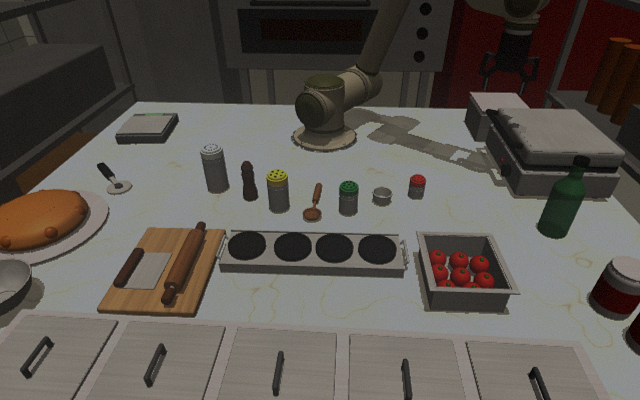

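The top view (robot at the bottom, x up, y to the left) shows red at (200,245), green (284,208), yellow (370,209), the mill (408,230) and white (462,250). The cups are at (257,130), (299,130), (340,129) and (385,128). The board is on the right, so white goes in the right-hand cup.

Run:
```python
from h import *
P=np.load("top0.npy"); v,u=np.mgrid[:400,:640]
for n,c,h,r in[("white",(462,250),.136,20),("yellow",(370,209),.11,18),("green",(284,208),.086,16),("red",(200,245),.062,14),("mill",(408,230),.118,16),("ring",(245,230),.03,14),("ladle",(327,195),.02,14)]:
    m=(np.hypot(u-c[0],v-c[1])<r)
    z=P[...,2]; zt=np.nanmax(z[m]); k=m&(z>zt-.008)
    Q=P[k]; (x,y),rr=cv2.minEnclosingCircle(Q[:,:2].astype(np.float32))
    print(n,"ztop %.3f"%zt,k.sum(),"circle",np.round([x,y,rr],4),"mean",np.round(Q.mean(0),4))
for c in[(257,130),(299,130),(340,129),(385,128)]:
    m=(np.hypot(u-c[0],v-c[1])<26)
    z=P[...,2]; k=m&(z>.033)&(z<.045);Q=P[k]
    (x,y),rr=cv2.minEnclosingCircle(Q[:,:2].astype(np.float32))
    w=P[c[1],c[0]]
    print(c,k.sum(),np.round([x,y,rr],4),w.round(4))
P=np.load("scene0.npy");print(P[230:236:5,300:310:5])
```

```text
white ztop 0.141 471 circle [ 0.3613 -0.293   0.0269] mean [ 0.3611 -0.2933  0.1353]
yellow ztop 0.115 327 circle [ 0.4467 -0.0967  0.0237] mean [ 0.4467 -0.0966  0.1095]
green ztop 0.091 254 circle [0.4519 0.0932 0.0226] mean [0.45   0.0922 0.0855]
red ztop 0.065 208 circle [0.3633 0.2833 0.0207] mean [0.3639 0.2836 0.0608]
mill ztop 0.120 77 circle [ 0.403  -0.1856  0.0111] mean [ 0.4032 -0.1862  0.1152]
ring ztop 0.035 109 circle [0.3981 0.1865 0.0277] mean [0.3973 0.1893 0.0304]
ladle ztop 0.017 134 circle [ 0.4812 -0.0025  0.0289] mean [ 0.484  -0.0024  0.0124]
(257, 130) 192 [0.631  0.1515 0.053 ] [0.6343 0.1615 0.0262]
(299, 130) 209 [0.6312 0.0617 0.0603] [0.6349 0.0624 0.0253]
(340, 129) 201 [ 0.6352 -0.0246  0.0518] [ 0.6379 -0.034   0.0246]
(385, 128) 189 [ 0.6399 -0.14    0.0438] [ 0.6409 -0.1396  0.0244]
[[[ 0.53689081 -0.02770758 -0.00153644]
  [ 0.53942515 -0.01444572  0.00127858]]

 [[ 0.59731053 -0.01948332  0.03334224]
  [ 0.59962356 -0.00713874  0.03599386]]]
```

```bash
python3 -m pendant '[[[22,-29,0],-0.153,1],[[22,-29,0],-0.153,1],[[22,-29,0],-0.153,1],[[22,-29,0],-0.153,1],[[22,-29,0],-0.153,1],[[22,-29,0],-0.153,1],[[22,-29,0],-0.153,1],[[22,-29,0],-0.153,1],[[0,0,0],0,1]]' 40
python3 - <<'E'
from h import *
im,d,P=grab("top"); 
g=im.max(2); v,u=np.mgrid[:400,:640]
for c in[(257,130),(299,130),(340,129),(385,128)]:
    m=((g<70)&(np.hypot(u-c[0],v-c[1])<24)).astype(np.uint8)
    n,l,st,ce=cv2.connectedComponentsWithStats(m);k=l==1+st[1:,4].argmax()
    cn=max(cv2.findContours(k.astype(np.uint8),0,1)[0],key=len);e=cv2.fitEllipse(cn)
    f=k&(np.hypot(u-e[0][0],v-e[0][1])<14);Q=P[f].reshape(-1,3)
    from numpy.linalg import lstsq
    print(c,np.round(e[0]+e[1],1),[np.round(P[int(round(e[0][1])),int(round(e[0][0]))],4)],k.sum())
im,d,P=grab("wrist");save(im,"w1.png");np.save("w1.npy",P);s=env.observe();print(s["position"],s["tool_rot"][:,1])
E
```

```text
time_s: 1.23
position: [0.3645, 0.2772, 0.2279]
tool_rot: [[0.036, 0.999, -0.007], [0.999, -0.036, -0.001], [-0.001, -0.007, -1.0]]
ft_force: [-0.7, 0.4, 0.2]
grip_width: 0.0856
(257, 130) [256.4 130.6  35.7  36. ] [array([0.6315, 0.1635, 0.028 ])] 1059
(299, 130) [298.2 129.8  35.5  36.1] [array([0.6357, 0.065 , 0.0218])] 1059
(340, 129) [339.3 129.   35.6  36.2] [array([ 0.6383, -0.0317,  0.0228])] 1063
(385, 128) [385.2 128.1  35.9  36.4] [array([ 0.6398, -0.139 ,  0.0291])] 1079
[0.36340534 0.27863239 0.22797784] [ 0.99947093 -0.03173761 -0.00711244]
```

View pics/w1.png

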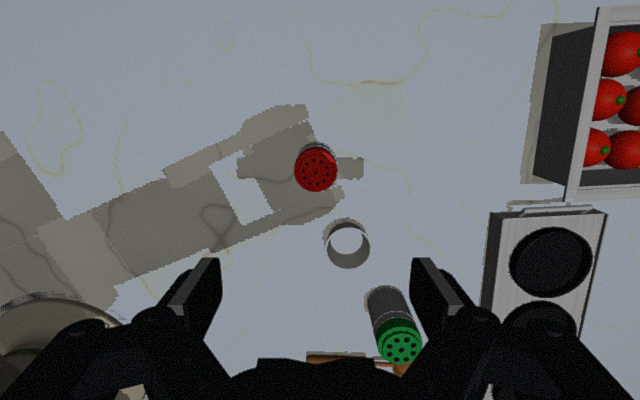

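The wrist view shows red's lid at (316,170), well clear. The ring beyond it is at (347,245), and cup a is at (550,261).

```bash
cat >> h.py <<'E'
def lid(P,c,r,h):
    v,u=np.mgrid[:400,:640];z=P[...,2];m=(np.hypot(u-c[0],v-c[1])<r)&(abs(z-h)<.009)
    Q=P[m];(x,y),rr=cv2.minEnclosingCircle(Q[:,:2].astype(np.float32))
    return "n %d top %.4f circ %.4f %.4f r%.4f mean"%(len(Q),np.median(Q[:,2]),x,y,rr),Q.mean(0).round(4)
E
python3 - <<'E'
from h import *
P=np.load("w1.npy")
print(lid(P,(316,170),28,.062),lid(P,(401,341),28,.086),P[261,550])
E
```

```text
('n 1468 top 0.0607 circ 0.3626 0.2857 r0.0220 mean', array([0.3626, 0.287 , 0.0593])) ('n 1375 top 0.0851 circ 0.4488 0.0942 r0.0251 mean', array([0.4475, 0.0983, 0.0837])) [0.63571453 0.16153057 0.02530817]
```

```bash
python3 -m pendant '[[[0,7,-10],0.03,1],[[0,0,-50],0,1],[[0,0,-50],0,1],[[0,0,-45],0,1],[[0,0,-30],0,1],[[0,0,-18],0,1],[[0,0,0],0,1],[[0,0,0],0,1]]'
```

```text
time_s: 2.33
position: [0.3572, 0.2928, 0.0163]
tool_rot: [[-0.025, 1.0, -0.008], [1.0, 0.025, 0.001], [0.001, -0.008, -1.0]]
ft_force: [-0.3, -0.2, 0.2]
grip_width: 0.0855
```

```bash
python3 -m pendant '[[[5,-7,4],0,1],[[0,0,0],0,1],[[0,0,0],0,1]]'
```

```text
time_s: 2.7
position: [0.3633, 0.286, 0.0223]
tool_rot: [[-0.026, 1.0, -0.004], [1.0, 0.026, 0.002], [0.002, -0.004, -1.0]]
ft_force: [-0.0, -1.1, -0.4]
grip_width: 0.0858
```

```bash
python3 -m pendant '[[[0,0,0],0,-1],[[0,0,0],0,-1],[[0,0,0],0,-1],[[0,0,0],0,-1],[[0,0,0],0,-1],[[0,0,0],0,-1],[[0,0,0],0,-1],[[0,0,0],0,-1]]' 45
```

```text
time_s: 3.7
position: [0.3634, 0.286, 0.0228]
tool_rot: [[-0.026, 1.0, -0.003], [1.0, 0.026, 0.002], [0.002, -0.003, -1.0]]
ft_force: [-0.4, -0.4, 2.6]
grip_width: 0.0425
```

```bash
python3 -m pendant '[[[0,0,20],0,-1],[[0,0,40],0,-1],[[0,0,40],0,-1],[[20,-9,10],0,-1],[[40,-18,0],0,-1],[[40,-18,0],0,-1],[[40,-18,0],0,-1],[[40,-18,0],0,-1],[[40,-18,0],0,-1],[[30,-15,0],0,-1],[[0,0,0],0,-1],[[0,0,0],0,-1]]'
python3 - <<'E'
from h import *
im,d,P=grab("wrist");save(im,"w2.png");np.save("w2.npy",P);s=env.observe();print(s["position"],s["tool_rot"][:,1],s["grip_width"])
E
```

```text
time_s: 5.2
position: [0.6165, 0.1673, 0.1311]
tool_rot: [[-0.028, 1.0, -0.015], [1.0, 0.028, 0.001], [0.001, -0.015, -1.0]]
ft_force: [-0.4, 0.1, -0.8]
grip_width: 0.0429
[0.61645825 0.16734567 0.13117696] [ 0.99950019  0.02785004 -0.01495788] 0.04295698811608654
```

View pics/w2.png

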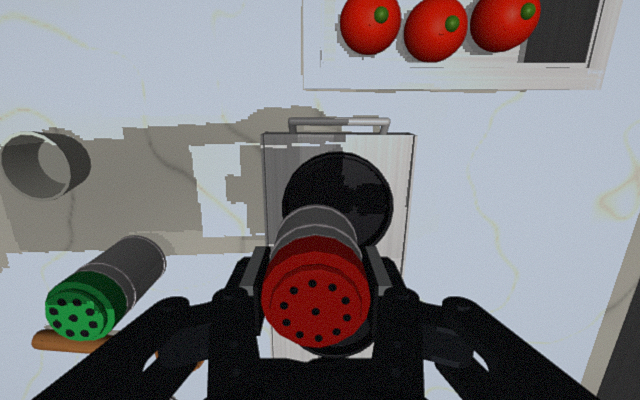

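Red is held upright at (316,295), and cup a is visible at about (338,203).

Run:
```python
from h import *
P=np.load("w2.npy")
# rim points: top ~.038 within the window
for p in[(338,185),(330,190),(350,185)]: print(P[p[1],p[0]].round(4))
m=(P[...,2]>.034)&(P[...,2]<.042);m[:140]=0;m[245:]=0;m[:,:275]=0;m[:,400:]=0
Q=P[m][:,:2]
from scipy.optimize import least_squares
f=least_squares(lambda c:np.hypot(Q[:,0]-c[0],Q[:,1]-c[1])-.0418,[.633,.162],loss="soft_l1",f_scale=.002)
print(len(Q),f.x,f.cost, Q.min(0),Q.max(0))
# rack x extent
r=P[225];print([ (u,r[u].round(4)) for u in(268,275,400,408)])
```

```text
[0.6322 0.1788 0.026 ]
[0.626  0.1749 0.0276]
[0.6417 0.179  0.0258]
1086 [0.63154602 0.16240729] 0.0005927123096943444 [0.58903536 0.13260351] [0.67504584 0.20578652]
[(268, array([0.5758, 0.1417, 0.0232])), (275, array([0.5816, 0.1419, 0.0232])), (400, array([0.6851, 0.1458, 0.024 ])), (408, array([0.6911, 0.1467, 0.0256]))]
```

```bash
python3 -m pendant '[[[15,-5,-10],0,-1],[[0,0,-20],0,-1],[[0,0,-15],0,-1],[[0,0,-5],0,-1],[[0,0,0],0,-1],[[0,0,0],0,-1]]'
```

```text
time_s: 6.0
position: [0.6324, 0.1632, 0.0792]
tool_rot: [[-0.03, 0.999, -0.014], [1.0, 0.03, 0.001], [0.001, -0.014, -1.0]]
ft_force: [-0.5, -0.3, -0.2]
grip_width: 0.0432
```

```bash
python3 -m pendant '[[[0,0,-12],0,-1],[[0,0,-8],0,-1],[[0,0,-5],0,-1],[[0,0,-2],0,-1],[[0,0,0],0,-1],[[0,0,0],0,-1]]'
```

```text
time_s: 6.75
position: [0.6327, 0.1632, 0.051]
tool_rot: [[-0.03, 0.999, -0.013], [1.0, 0.03, 0.001], [0.001, -0.013, -1.0]]
ft_force: [0.5, 0.9, -1.7]
grip_width: 0.0432
```

```bash
python3 -m pendant '[[[0,0,0],0,0.2],[[0,0,0],0,1],[[0,0,0],0,1],[[0,0,0],0,1],[[0,0,0],0,1],[[0,0,0],0,1]]'
python3 -m pendant '[[[0,0,20],0,1],[[0,0,40],0,1],[[0,0,50],0,1],[[-20,-10,25],0,1],[[-40,-15,0],0,1],[[-40,-15,0],0,1],[[-40,-15,0],0,1],[[-40,-15,0],0,1],[[0,0,0],0,1],[[0,0,0],0,1]]'
python3 - <<'E'
from h import *
im,d,P=grab("wrist");save(im,"w3.png");np.save("w3.npy",P);s=env.observe();print(s["position"],s["tool_rot"][:,1],s["grip_width"])
E
```

```text
time_s: 7.5
position: [0.6334, 0.1633, 0.0523]
tool_rot: [[-0.03, 0.999, -0.01], [1.0, 0.03, 0.001], [0.001, -0.01, -1.0]]
ft_force: [0.0, -0.5, -1.0]
grip_width: 0.0855
time_s: 8.75
position: [0.4474, 0.0914, 0.1912]
tool_rot: [[-0.03, 1.0, -0.008], [1.0, 0.03, 0.001], [0.001, -0.008, -1.0]]
ft_force: [0.7, -0.2, -0.4]
grip_width: 0.0853
[0.44737098 0.09147801 0.19105115] [ 0.99949905  0.03043093 -0.00869486] 0.08553964001007866
```

View pics/w3.png

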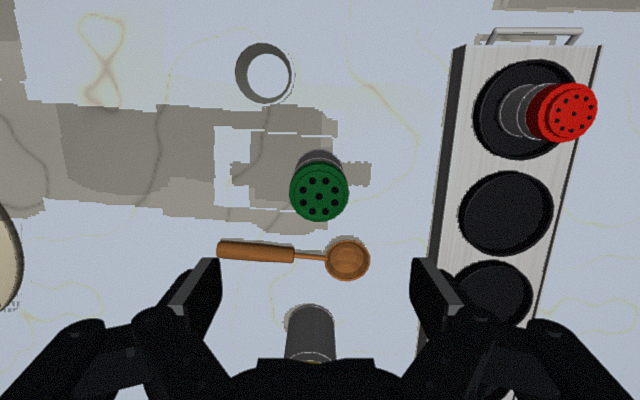

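Red stands in cup a at (570,110). Green is at (319,193), cup b at (506,213), and cup c at (492,300).

```bash
cat >> h.py <<'E'
from scipy.optimize import least_squares
def cup(P,c,r=70):
    v,u=np.mgrid[:400,:640];z=P[...,2];m=(np.hypot(u-c[0],v-c[1])<r)&(z>.034)&(z<.042);Q=P[m][:,:2]
    c0=P[c[1],c[0]][:2]
    Q=Q[abs(np.hypot(*(Q-c0).T)-.042)<.012]
    f=least_squares(lambda c:np.hypot(Q[:,0]-c[0],Q[:,1]-c[1])-.0418,c0,loss="soft_l1",f_scale=.002)
    return len(Q),f.x.round(4),c0.round(4)
E
python3 - <<'E'
from h import *
P=np.load("w3.npy")
print(lid(P,(319,193),33,.086),lid(P,(570,112),33,.089),cup(P,(506,213)),cup(P,(492,297)))
E
```

```text
('n 2749 top 0.0850 circ 0.4488 0.0932 r0.0251 mean', array([0.4488, 0.0954, 0.0836])) ('n 2741 top 0.0876 circ 0.6319 0.1633 r0.0227 mean', array([0.6289, 0.1639, 0.0863])) (1248, array([0.6333, 0.0641]), array([0.6392, 0.0631])) (573, array([ 0.6355, -0.0318]), array([ 0.6424, -0.0332]))
```

```bash
python3 -m pendant '[[[1,2,-10],-0.03,1],[[0,0,-40],0,1],[[0,0,-30],0,1],[[0,0,-10],0,1],[[0,0,0],0,1],[[0,0,0],0,1]]'
```

```text
time_s: 9.55
position: [0.4517, 0.0947, 0.0971]
tool_rot: [[0.004, 1.0, -0.007], [1.0, -0.004, 0.001], [0.001, -0.007, -1.0]]
ft_force: [0.2, 0.2, 0.5]
grip_width: 0.0852
```

```bash
python3 -m pendant '[[[-3,-2,-20],0,1],[[0,0,-25],0,1],[[0,0,-13],0,1],[[0,0,0],0,1],[[0,0,0],0,-1],[[0,0,0],0,-1],[[0,0,0],0,-1],[[0,0,0],0,-1],[[0,0,0],0,-1],[[0,0,0],0,-1],[[0,0,0],0,-1],[[0,0,0],0,-1]]'
```

```text
time_s: 11.05
position: [0.4526, 0.0927, 0.0436]
tool_rot: [[0.004, 1.0, 0.006], [1.0, -0.004, 0.0], [0.0, 0.006, -1.0]]
ft_force: [0.4, -0.2, -2.6]
grip_width: 0.0491
```

```bash
python3 -m pendant '[[[0,0,20],0,-1],[[0,0,35],0,-1],[[5,0,25],0,-1],[[25,-4,0],0,-1],[[35,-6,0],0,-1],[[35,-6,0],0,-1],[[35,-6,0],0,-1],[[30,-4,0],0,-1],[[15,-2,0],0,-1],[[0,0,0],0,-1],[[0,0,0],0,-1]]'
```

```text
time_s: 12.42
position: [0.6354, 0.064, 0.1244]
tool_rot: [[0.004, 1.0, 0.001], [1.0, -0.004, 0.001], [0.001, 0.001, -1.0]]
ft_force: [-0.4, 0.6, -2.1]
grip_width: 0.0491
```

```bash
python3 -m pendant '[[[-1,0,-18],0,-1],[[0,0,-12],0,-1],[[0,0,-8],0,-1],[[0,0,-5],0,-1],[[0,0,0],0,-1],[[0,0,0],0,-1]]'
```

```text
time_s: 13.18
position: [0.633, 0.0646, 0.0815]
tool_rot: [[0.004, 1.0, 0.002], [1.0, -0.004, 0.001], [0.001, 0.002, -1.0]]
ft_force: [0.7, -0.7, -1.7]
grip_width: 0.0493
```

```bash
python3 -m pendant '[[[1,0,-5],0,-1],[[0,0,-4],0,-1],[[0,0,0],0,-1],[[0,0,0],0,-1]]'
```

```text
time_s: 13.68
position: [0.6344, 0.0646, 0.0723]
tool_rot: [[0.004, 1.0, 0.003], [1.0, -0.004, 0.001], [0.001, 0.003, -1.0]]
ft_force: [-0.2, -0.6, -1.2]
grip_width: 0.049
```

```bash
python3 -m pendant '[[[0,0,-1],0,0.2],[[0,0,0],0,1],[[0,0,0],0,1],[[0,0,0],0,1],[[0,0,0],0,1],[[0,0,0],0,1],[[0,0,20],0,1],[[0,0,40],0,1],[[0,0,50],0,1],[[0,0,25],0,1],[[0,0,0],0,1]]'
python3 -m pendant '[[[-20,-20,0],0,1],[[-40,-35,0],0,1],[[-40,-35,0],0,1],[[-40,-35,0],0,1],[[-30,-25,0],0,1],[[-15,-11,0],0,1],[[0,0,0],0,1],[[0,0,0],0,1]]'
python3 - <<'E'
from h import *
im,d,P=grab("wrist");save(im,"w4.png");np.save("w4.npy",P);s=env.observe();print(s["position"],s["tool_rot"][:,1],s["grip_width"])
E
```

```text
time_s: 15.05
position: [0.6339, 0.0646, 0.2104]
tool_rot: [[0.004, 1.0, 0.003], [1.0, -0.004, 0.001], [0.001, 0.003, -1.0]]
ft_force: [-0.2, -0.8, -0.8]
grip_width: 0.0855
time_s: 16.05
position: [0.4395, -0.0985, 0.1989]
tool_rot: [[0.004, 1.0, -0.012], [1.0, -0.003, 0.006], [0.006, -0.012, -1.0]]
ft_force: [-0.6, 0.6, 0.1]
grip_width: 0.0856
[ 0.43957951 -0.09843803  0.19886398] [ 0.9999267  -0.00305108 -0.01171688] 0.08545886826063759
```

View pics/w4.png

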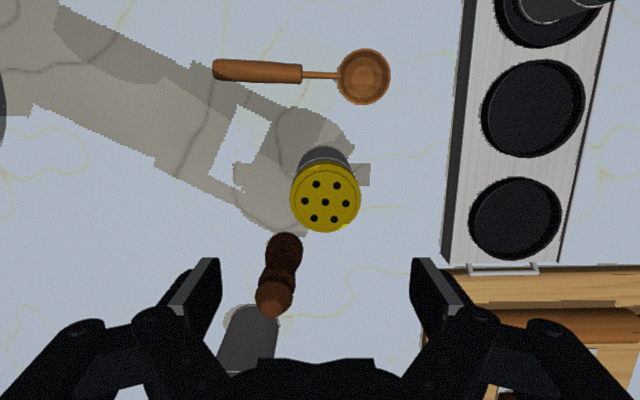

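Green stands in cup b at the top edge. Yellow's lid is at (325,198), the mill is at (280,275), and cups c and d are at (533,108) and (515,218).

Run:
```python
from h import *
P=np.load("w4.npy")
print(lid(P,(325,198),38,.110),lid(P,(272,300),25,.118),cup(P,(533,108)),cup(P,(515,218)))
```

```text
('n 3879 top 0.1090 circ 0.4456 -0.0958 r0.0280 mean', array([ 0.4455, -0.0935,  0.1078])) ('n 584 top 0.1150 circ 0.4020 -0.1847 r0.0124 mean', array([ 0.4025, -0.1826,  0.1142])) (1531, array([ 0.6355, -0.0319]), array([ 0.6395, -0.0305])) (1138, array([ 0.6382, -0.1388]), array([ 0.6423, -0.1393]))
```

```bash
python3 -m pendant '[[[6,2,-10],0,1],[[0,0,-30],0,1],[[0,0,-20],0,1],[[0,0,-5],0,1],[[0,0,0],0,1],[[0,0,0],0,1]]'
```

```text
time_s: 16.85
position: [0.4488, -0.0941, 0.13]
tool_rot: [[-0.001, 1.0, -0.011], [1.0, 0.001, 0.006], [0.006, -0.011, -1.0]]
ft_force: [-0.0, 0.0, -0.8]
grip_width: 0.0856
```

```bash
python3 -m pendant '[[[-3,-2,-20],0,1],[[0,0,-25],0,1],[[0,0,-18],0,1],[[0,0,-6],0,1],[[0,0,0],0,1],[[0,0,0],0,1]]'
```

```text
time_s: 17.6
position: [0.4486, -0.0973, 0.0634]
tool_rot: [[-0.001, 1.0, -0.002], [1.0, 0.001, 0.002], [0.002, -0.002, -1.0]]
ft_force: [0.4, -0.3, -0.6]
grip_width: 0.0856
```

```bash
python3 -m pendant '[[[-2,1,-2],0,1],[[0,0,0],0,-1],[[0,0,0],0,-1],[[0,0,0],0,-1],[[0,0,0],0,-1],[[0,0,0],0,-1],[[0,0,0],0,-1],[[0,0,0],0,-1]]'
```

```text
time_s: 18.6
position: [0.4468, -0.0964, 0.0625]
tool_rot: [[-0.001, 1.0, -0.0], [1.0, 0.001, 0.001], [0.001, -0.0, -1.0]]
ft_force: [-0.7, -0.1, 1.4]
grip_width: 0.0554
```

```bash
python3 -m pendant '[[[0,0,20],0,-1],[[0,0,35],0,-1],[[5,2,25],0,-1],[[25,8,0],0,-1],[[35,12,0],0,-1],[[35,12,0],0,-1],[[35,12,0],0,-1],[[30,10,0],0,-1],[[15,5,0],0,-1],[[5,2,0],0,-1],[[0,0,0],0,-1],[[0,0,0],0,-1]]'
```

```text
time_s: 20.1
position: [0.633, -0.0299, 0.1388]
tool_rot: [[-0.0, 1.0, -0.014], [1.0, 0.0, 0.005], [0.005, -0.014, -1.0]]
ft_force: [-0.3, -0.7, -3.5]
grip_width: 0.0553
```

```bash
python3 -m pendant '[[[3,-2,-18],0,-1],[[0,0,-12],0,-1],[[0,0,-8],0,-1],[[0,0,-3],0,-1],[[0,0,0],0,-1],[[0,0,0],0,-1]]'
```

```text
time_s: 20.85
position: [0.6351, -0.0327, 0.0946]
tool_rot: [[0.001, 1.0, -0.015], [1.0, -0.001, 0.005], [0.005, -0.015, -1.0]]
ft_force: [0.7, -0.8, -3.2]
grip_width: 0.055
```

Release, rise, then head for white at (0.361, -0.293), staying high enough to clear the mill.

```bash
python3 -m pendant '[[[0,0,-3],0,-1],[[0,0,0],0,-1],[[0,0,-1],0,0.2],[[0,0,0],0,1],[[0,0,0],0,1],[[0,0,0],0,1],[[0,0,0],0,1],[[0,0,20],0,1],[[0,0,40],0,1],[[0,0,50],0,1],[[0,0,25],0,1],[[0,0,0],0,1]]'
python3 -m pendant '[[[-20,-20,5],0,1],[[-40,-38,5],0,1],[[-40,-38,5],0,1],[[-45,-43,0],0,1],[[-45,-43,0],0,1],[[-40,-38,0],0,1],[[-25,-25,0],0,1],[[-12,-12,0],0,1],[[0,0,0],0,1],[[0,0,0],0,1]]'
python3 - <<'E'
from h import *
im,d,P=grab("wrist");save(im,"w5.png");np.save("w5.npy",P);s=env.observe();print(s["position"],s["tool_rot"][:,1],s["grip_width"])
E
```

```text
time_s: 22.35
position: [0.6353, -0.0327, 0.2311]
tool_rot: [[0.001, 1.0, -0.012], [1.0, -0.001, 0.005], [0.005, -0.012, -1.0]]
ft_force: [-1.2, 1.0, -0.8]
grip_width: 0.0852
time_s: 23.6
position: [0.3581, -0.2909, 0.2318]
tool_rot: [[0.001, 1.0, -0.027], [1.0, -0.0, 0.017], [0.017, -0.027, -0.999]]
ft_force: [-0.4, 0.6, 0.4]
grip_width: 0.0852
[ 0.35816115 -0.2908126   0.23186089] [ 9.99622832e-01  2.80643071e-04 -2.74611600e-02] 0.08530809937515982
```

View pics/w5.png

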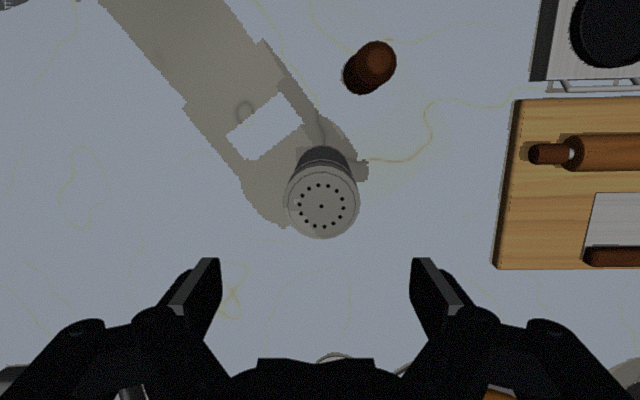

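White's lid is at (321,204) and the mill stands at (370,67).

```bash
python3 - <<'E'
from h import *
P=np.load("w5.npy")
print(lid(P,(321,204),38,.136))
E
python3 -m pendant '[[[2,-2,-10],0,1],[[0,0,-30],0,1],[[0,0,-20],0,1],[[0,0,-5],0,1],[[0,0,0],0,1],[[0,0,0],0,1]]'
```

```text
('n 4291 top 0.1351 circ 0.3595 -0.2931 r0.0305 mean', array([ 0.3596, -0.2909,  0.1342]))
time_s: 24.4
position: [0.3627, -0.291, 0.1636]
tool_rot: [[-0.005, 1.0, -0.027], [1.0, 0.005, 0.017], [0.017, -0.027, -1.0]]
ft_force: [-0.4, 0.4, -0.4]
grip_width: 0.0854
```

```bash
python3 -m pendant '[[[-3,-2,-20],0,1],[[0,0,-28],0,1],[[0,0,-25],0,1],[[0,0,-12],0,1],[[0,0,0],0,1],[[0,0,0],0,1]]'
```

```text
time_s: 25.15
position: [0.3616, -0.2954, 0.0808]
tool_rot: [[-0.005, 1.0, -0.021], [1.0, 0.005, 0.008], [0.008, -0.02, -1.0]]
ft_force: [0.4, 0.4, 0.0]
grip_width: 0.0855
```

```bash
python3 -m pendant '[[[-1,2,-3],0,1],[[0,0,0],0,-1],[[0,0,0],0,-1],[[0,0,0],0,-1],[[0,0,0],0,-1],[[0,0,0],0,-1],[[0,0,0],0,-1],[[0,0,0],0,-1]]' 50
```

```text
time_s: 26.15
position: [0.361, -0.2938, 0.0792]
tool_rot: [[-0.005, 1.0, -0.019], [1.0, 0.005, 0.005], [0.006, -0.019, -1.0]]
ft_force: [-0.5, 1.1, 0.3]
grip_width: 0.0613
```

```bash
python3 -m pendant '[[[0,0,20],0,-1],[[0,0,35],0,-1],[[0,0,35],0,-1],[[20,10,10],0,-1],[[35,18,0],0,-1],[[42,23,0],0,-1],[[42,23,0],0,-1],[[42,23,0],0,-1],[[42,23,0],0,-1],[[30,17,0],0,-1],[[15,9,0],0,-1],[[0,0,0],0,-1]]'
python3 -m pendant '[[[0,0,0],0,-1],[[0,0,0],0,-1]]'
```

```text
time_s: 27.65
position: [0.6333, -0.1391, 0.1738]
tool_rot: [[-0.003, 0.999, -0.033], [1.0, 0.004, 0.016], [0.016, -0.033, -0.999]]
ft_force: [-0.3, 0.0, -3.7]
grip_width: 0.061
time_s: 27.9
position: [0.632, -0.1399, 0.1731]
tool_rot: [[-0.002, 0.999, -0.036], [1.0, 0.003, 0.016], [0.016, -0.036, -0.999]]
ft_force: [-0.7, 0.4, -3.3]
grip_width: 0.0612
```

```bash
python3 -m pendant '[[[8,0,-18],0,-1],[[0,0,-20],0,-1],[[0,0,-12],0,-1],[[0,0,-5],0,-1],[[0,0,0],0,-1],[[0,0,0],0,-1]]'
```

```text
time_s: 28.65
position: [0.6401, -0.1413, 0.1144]
tool_rot: [[-0.0, 0.999, -0.036], [1.0, 0.001, 0.016], [0.016, -0.036, -0.999]]
ft_force: [0.0, 0.2, -3.9]
grip_width: 0.0611
```

```bash
python3 -m pendant '[[[0,1,-4],0,-1],[[0,0,-2],0,-1],[[0,0,0],0,-1],[[0,0,0],0,-1]]'
```

```text
time_s: 29.15
position: [0.6405, -0.1403, 0.1091]
tool_rot: [[-0.0, 0.999, -0.034], [1.0, 0.001, 0.015], [0.015, -0.034, -0.999]]
ft_force: [0.2, -0.3, -3.8]
grip_width: 0.0612
```

```bash
python3 -m pendant '[[[0,0,-2],0,-1],[[0,0,0],0,-1],[[0,0,-1],0,0.2],[[0,0,0],0,1],[[0,0,0],0,1],[[0,0,0],0,1],[[0,0,0],0,1],[[0,0,15],0,1],[[0,0,30],0,1],[[0,0,40],0,1],[[0,0,25],0,1],[[0,0,0],0,1]]'
python3 -m pendant '[[[-20,10,5],0,1],[[-45,20,5],0,1],[[-45,20,5],0,1],[[-45,20,0],0,1],[[-45,20,0],0,1],[[-30,10,0],0,1],[[0,0,0],0,1],[[0,0,0],0,1]]'
python3 - <<'E'
from h import *
for n in("scene","top"):
    im,d,P=grab(n);save(im,n+"9.png");np.save(n+"9.npy",P)
for nm,c,h,a in[("white",(386,124),.163,(.6385,-.139)),("yellow",(340,127),.137,(.6355,-.032)),("green",(298,127),.113,(.634,.064)),("red",(257,129),.089,(.632,.1625))]:
    print(nm,lid(P,c,22,h),a)
P=np.load("top0.npy")
E
python3 -c "
import cv2;i=cv2.imread('pics/scene9.png')[130:290,180:440];cv2.imwrite('pics/s9c.png',cv2.resize(i,None,fx=3,fy=3,interpolation=2))"
```

```text
time_s: 30.65
position: [0.6412, -0.1407, 0.2256]
tool_rot: [[-0.0, 1.0, -0.027], [1.0, 0.001, 0.012], [0.012, -0.027, -1.0]]
ft_force: [-0.6, -0.3, -0.3]
grip_width: 0.086
time_s: 31.65
position: [0.4017, -0.037, 0.2342]
tool_rot: [[0.0, 0.999, -0.035], [1.0, 0.0, 0.016], [0.016, -0.035, -0.999]]
ft_force: [0.6, 0.0, 0.4]
grip_width: 0.0858
white ('n 569 top 0.1614 circ 0.6390 -0.1391 r0.0307 mean', array([ 0.6345, -0.1366,  0.1609])) (0.6385, -0.139)
yellow ('n 508 top 0.1350 circ 0.6341 -0.0327 r0.0279 mean', array([ 0.6332, -0.0325,  0.1344])) (0.6355, -0.032)
green ('n 385 top 0.1110 circ 0.6350 0.0635 r0.0252 mean', array([0.6341, 0.0638, 0.1103])) (0.634, 0.064)
red ('n 277 top 0.0866 circ 0.6335 0.1619 r0.0218 mean', array([0.6324, 0.1613, 0.0862])) (0.632, 0.1625)
```

View pics/s9c.png

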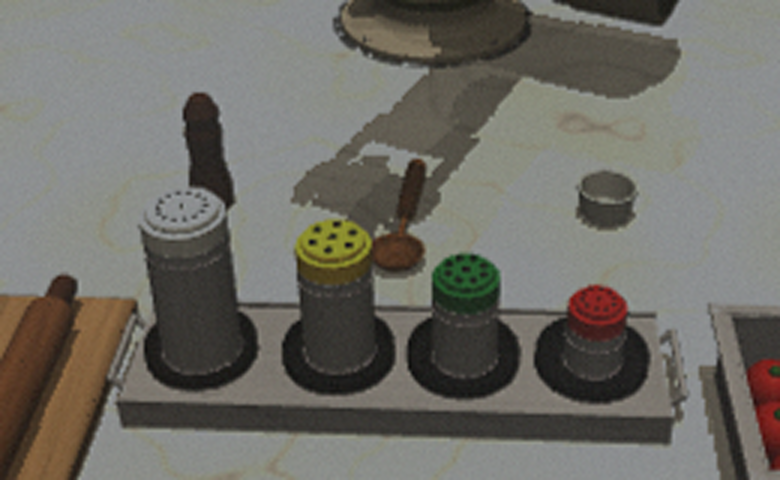

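View pics/top9.png

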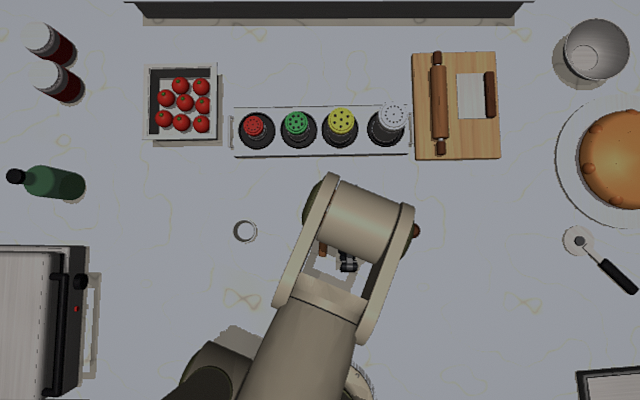

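Both views show white (next to the board), yellow, green and red standing upright in their cups. The mill is standing and the gripper is clear.

```bash
python3 -c "
from rig import ticket;print(ticket.close_job())"
```

```text
the job is handed in; nothing more can be done
None
```

The four shakers stand in the rack by height: white in the end cup next to the dough board (cup d), then yellow (c), green (b) and red (a). I handed the job in after about 32 s on the robot's clock.

- **Position and height:** in the last pictures each lid was within about 2 mm of its cup's centre. Lid heights were 1.5 to 2.5 mm below nominal, about what the camera calibration allows.
- **Standing:** all four looked upright, the mill was still standing where it was, and the gripper was open and clear of everything.
- **Not measured:** I judged uprightness by eye rather than measuring it. The tool leaned about 0.035 rad while placing white, well under the 0.12 rad limit. No check failed.

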